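# Latch the tow coupler onto the bench ball

### The job

Pick up the loose tow coupler, set its socket over the ball of the bench stand with its tail lying in the forked rest and, with the latch lever still up, push it down until it is fully home on the ball, holding a firm push of 20 to 25 N on it there for half a second. Then let go and press the stiff latch lever slowly all the way down, holding it against its stop with about 15 N for half a second, so that the coupler is locked on; leave it there. Be gentle, never hammering or forcing anything, and leave everything else on the bench where it is.

Things in the scene. Friction and masses are not known exactly. Their poses are not given: they have to be found in the camera images.
- coupler: Loose cast aluminium tow coupler, 0.5 to 0.8 kg: socket housing, then a channel tail 36 mm wide, its lower edge 22 and top 46 mm above the underside, ending in an upright flange (52 wide, 46 high) 190 mm from the socket's axis. It lies right way up on mouth and flange. Origin: centre of the socket's mouth, at the underside. x runs from socket along tail, y across, z up. Leave it home on the ball.
- coupler_grip (a point): Centre of the socket housing, 34 mm above the underside, 18 mm below its flat top (a shallow dome adds 8). Two flat upright sides, 52 mm apart across y, 44 long in x, reach from 9 to 44 mm above the underside; below, the mouth flares to 64 mm. Grasp here or up to 5 mm towards -x, closing along y from above, with 40 N or more. Keep the gripper off the lever, over the tail. Axes as coupler.
- socket_seat (a point): Where the ball's centre lies in the socket when fully home: on its axis, 24 mm above the underside. Socket 44 mm wide (2 mm play), mouth flared to 58 in the lowest 9 mm. A stiff seat pad in the roof stops the coupler 7 mm short of home; it takes 19 N on the ball, weight included (2.4 N more at 20 mm/s), to slide on to a hard stop, and stays. Keep below 45 N. Axes as coupler.
- coupler_tail (a point): Point on the coupler's tail, 158 mm along x from the socket's axis, at the tail's lower edge, 22 mm above the underside. It lies on tail_rest when the coupler is home; held level, the tail lands just as the socket gets home. Axes as coupler.
- stand: Fixed steel bench stand: base plate 260 by 90 mm, 10 thick, a ball on a neck and a forked tail rest, standing on a wooden riser that lifts it 0 to 30 mm off the bench, a different height each time. Origin right under the ball, at the underside of the base plate; x from the ball towards the tail rest, z up.
- ball_centre (a point): Centre of the steel ball, 40 mm in diameter, on a 22 mm neck of the stand, 75 mm above the stand's origin. Axes as stand; the coupler's x must point the same way as the stand's.
- tail_rest (a point): Centre of the flat top of the stand's forked tail rest (16 mm long in x), 158 mm from the ball along the stand's x, 73 mm above the stand's origin (2 mm below the ball's centre). Two upright cheeks 44 mm apart stand 14 mm above it; guides flare out above them to about 70 mm apart, up to 105 mm above the origin. Axes as stand.
- latch_lever (a joint): Lever angle, rad: 0 is up (45 degrees, rising from its pivot towards the tail), 0.785 fully down, level over the tail, at a hard stop. Stiff: 0.6 N m of friction plus 0.9 N m per rad/s, so push slowly: 8 to 11 N at 85 mm from the pivot. It stays where left. Its nose swings under the ball only when the coupler is home, else it jams. Keep below 35 N.
- lever_pivot (a point): Pivot of the latch lever, on the coupler's middle plane, 32 mm along its x and 54 mm above its underside (30 mm above socket_seat). The lever is a bar 22 mm wide and 6 thick, reaching 110 mm from the pivot; shut, its upper face is level, 6 mm above the pivot. Axes as coupler.
- lever_end (a point): Middle of the lever's upper face, 95 mm out from the pivot along the lever, a good place to start pressing. It moves with the lever.
- wrench: Loose wrench 160 mm long lying between the places; leave it alone. Origin at the centre of its underside.
- collar: Loose steel shaft collar, 48 mm across, 14 mm high; leave it alone. Origin at the centre of its underside.
- grease_jar: Loose white jar, 64 mm across, 75 mm high; leave it alone. Origin at the centre of its underside.
- hammer: Loose hammer; leave it alone. Origin at the middle of its underside.
- brush: Loose brush; leave it alone. Origin at the middle of its underside.
- weight: Loose round brass weight, 52 mm across, 52 mm high; leave it alone. Origin at the centre of its underside.
- cup: Loose steel cup, 76 mm across, 90 mm high; leave it alone. Origin at the centre of its underside.
There are look-alikes about, which are no part of the job. Leave any yellow look-alike of the coupler alone.

How it is judged:
By the outcome, as a careful person would: the job done as asked, in the order asked, and still so for the second after the job is handed in, with the robot touching nothing.
It also fails if it takes over 72 s, if anything falls off the work surface, if the arm or the gripper's body presses on something with over 40 N, if the wrist force passes 120 N, or if a joint passes its speed limit or range.

### The arm

A 7-joint arm with a two-finger parallel gripper is mounted at the origin on the work surface. World frame = base frame: x ahead of the robot, y to its left, z up, the work surface at z = 0. Lengths are in m, angles in rad, forces in N, time in s.
With the tool pointing down it reaches from about 0.4 to 0.85 m from the base axis. Payload 10.4 kg.
Tool frame: the origin (TCP) lies at the very end of the fingers, on their centre line; the grasp point (between the pads) lies 19 mm behind it; y points along the fingers, x is the direction in which the jaws open and shut, and the axes are right-handed (so a half turn about y gives the same grasp; the last joint's range is limited). The gripper opens to 87 mm and grips with 3 to 60 N. Pads are 19 mm wide; open, the fingers measure 117 mm over their backs; the gripper's body (75 mm by 190 mm) begins 51 mm behind the grasp point.
Start: joints at [1.277, 0.332, -0.065, 1.46, 0.022, 1.35, -0.088], TCP at [0.167, -0.602, 0.223] pointing down, gripper open.
Joint ranges: [-2.6, 2.6], [-0.5, 2.12], [-1.47, 1.34], [0.16, 2.42], [-1.27, 4.41], [0.06, 2.06], [-2.6, 2.6]. Speed limits (rad/s): [2.22, 2.22, 2.79, 2.79, 3.14, 3.14, 3.14].

### API

Orientations are given as [roll, pitch, yaw] about the fixed x, y, z axes, in that order (R = Rz(yaw) Ry(pitch) Rx(roll)).
In Python, from workcell import sense, get_image, get_calibration, sign_off gives the robot as it stands.
- The arm moves only by the shell command python3 -m handwheel 'ROWS' [OPENING] [FORCE]. ROWS is JSON, a list of rows, each an object with "dp": the shift along the tool's x, y, z in m, a list of three; "twist": the turn about the tool's y in rad. A call has exactly 5 rows; each row is the pose to reach, as a shift and turn from the pose commanded when the call began, along the tool's axes at that moment; what a row does not reach only later rows make up. A row lasts 1/10 s, in which the tool goes at most 50 mm and 8.59 degrees, less where a joint would pass 70% of its speed; a pose out of reach is approached as far as the arm can. A call with a gripper value outside its range is refused whole. OPENING is the opening, from 0 (shut) to 1 (fully open), set as the call begins (- or left out, the last holds). The fingers move at their own pace and stop on an object; FORCE is the grip in N (left out, the last holds). Time passes only in rows, so rows that repeat a pose let the fingers close, or fill a call up. It gives the time, the measured TCP pose, the force and the opening at its end, in the units of the state.
- sense(): the state, without advancing time (a new reading comes with each control period).
- get_image(name): name is "scene" or "top"; returns the picture (400x640x3 uint8, blue, green, red); there is no depth.
- get_calibration(name): a dict with "fx", "fy", "cx", "cy" (pixels), "R" (3x3) and "t" (3): a world point X has camera coordinates R X + t. Camera axes: x right, y down, z forward; pixel columns grow to the right and rows downward; lengths in m; the calibration is good to about 2 mm. A picture is of the moment at which its call begins. get_calibration takes no time and is no camera call.
- sign_off(): hands the job in, once; it reports no verdict.
The state is a dict: "time": time; "qpos": joint angles; "joint_velocities": joint speeds; "joint_efforts": joint torques, N m; "tcp_pos": TCP position; "eef_rot": TCP orientation; "contact_force": force on the tool from outside, world axes, zero at the start; "wrist_torque": the same for the moment, N m; "grip_width": finger opening in m.
Only numpy, scipy, OpenCV 4.12 (cv2) and the standard library are available. Lean on these libraries where they do the work, as an engineer would, in place of code of your own. Each camera call takes 0.05 s, during which the arm holds its last target.

## Working session

There is one attempt and no reset: what is moved stays moved. The work goes in short steps, Python scripts to look and compute and a shell command to move; the robot and the scene stay as the last step left them, time stands still between calls to the robot, and variables do not carry over. Pictures are saved under pics/ and viewed, and the job is handed in when it is done.

```bash
ls; mkdir -p pics; python3 - <<'E'
from workcell import *
import cv2,json
s=sense();print(s)
for n in("scene","top"):
    im=get_image(n);cv2.imwrite(f"pics/{n}0.png",im)
    print(n,get_calibration(n))
E
```

```text
pics
{'time': 0.0, 'qpos': array([ 1.27739999,  0.33286705, -0.06469851,  1.46094404,  0.02161776,
        1.34988901, -0.08852783]), 'joint_velocities': array([ 1.37202867e-03, -1.92957585e-04, -8.30927835e-04, -6.19920788e-04,
        3.13367956e-04, -4.88627270e-04, -6.21143257e-05]), 'joint_efforts': array([-9.63997009e-04, -6.23276854e+01,  2.46131024e-02, -3.89900243e+01,
       -6.12559961e-02,  4.00157191e-02,  1.26593654e-04]), 'tcp_pos': array([ 0.16707145, -0.60185621,  0.22175565]), 'eef_rot': array([-1.57087954e+00,  1.40888439e-03, -1.30000433e+00]), 'contact_force': array([-0.75234393,  0.96797217,  0.00402068]), 'wrist_torque': array([-0.02777391,  0.0253865 , -0.03361166]), 'grip_width': 0.08705694196965284}
scene {'fx': 449.69852779477077, 'fy': 449.69852779477077, 'cx': 315.5771793360845, 'cy': 201.26275970679754, 'R': array([[ 0.78262612,  0.62217166, -0.01996936],
       [ 0.46408605, -0.60455063, -0.64741229],
       [-0.41487407,  0.49741427, -0.7618783 ]]), 't': array([-0.38485018, -0.15340529,  1.48483185])}
top {'fx': 412.81815010031, 'fy': 412.81815010031, 'cx': 321.41114641017424, 'cy': 211.87703079191516, 'R': array([[-4.63758592e-03, -9.99989246e-01,  1.26619538e-05],
       [-9.91189894e-01,  4.59510166e-03, -1.32368725e-01],
       [ 1.32367243e-01, -6.26421736e-04, -9.91200545e-01]]), 't': array([-0.01126034,  0.49511182,  1.21969756])}
```

View pics/scene0.png

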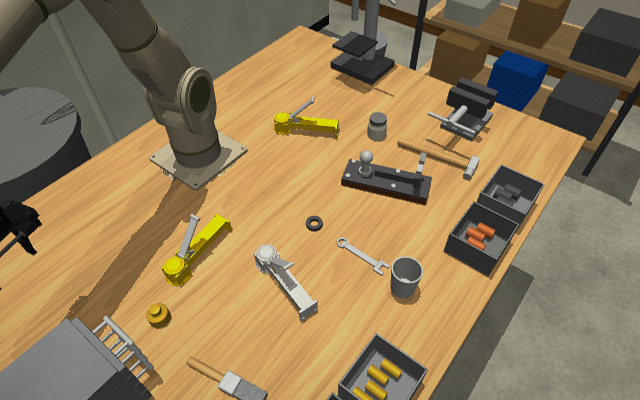

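View pics/top0.png

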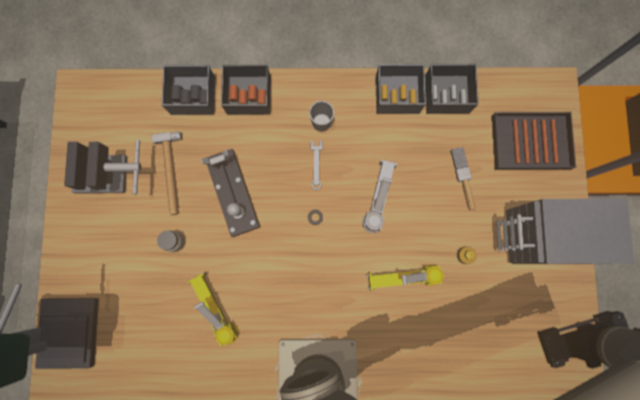

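The image positions that matter:

| Thing | Scene view | Top view |
|---|---|---|
| Silver coupler (candidate) | socket (268,257) | (374,221) |
| Yellow look-alike | (175,267) | (433,275) |
| Yellow look-alike | (281,122) | (225,335) |
| Stand ball | (366,157) | (235,210) |

The silver, cast-aluminium one is the coupler. I'll check it in a close crop.

```bash
python3 - <<'E'
import cv2,numpy as np
s=cv2.imread("pics/scene0.png");t=cv2.imread("pics/top0.png")
a=cv2.resize(s[225:335,235:335],None,fx=4,fy=4,interpolation=cv2.INTER_CUBIC)
b=cv2.resize(t[150:240,350:410],None,fx=5,fy=5,interpolation=cv2.INTER_CUBIC)
h=450
cv2.imwrite("pics/c1.png",np.hstack([a[:440],b[:440]]))
a=cv2.resize(s[140:210,335:440],None,fx=4,fy=4,interpolation=cv2.INTER_CUBIC)
b=cv2.resize(t[140:240,200:265],None,fx=5,fy=5,interpolation=cv2.INTER_CUBIC)
a=cv2.copyMakeBorder(a,0,220,0,0,cv2.BORDER_CONSTANT)
cv2.imwrite("pics/c2.png",np.hstack([a,b[:500]]))
E
```

```text
(no output)
```

View pics/c1.png

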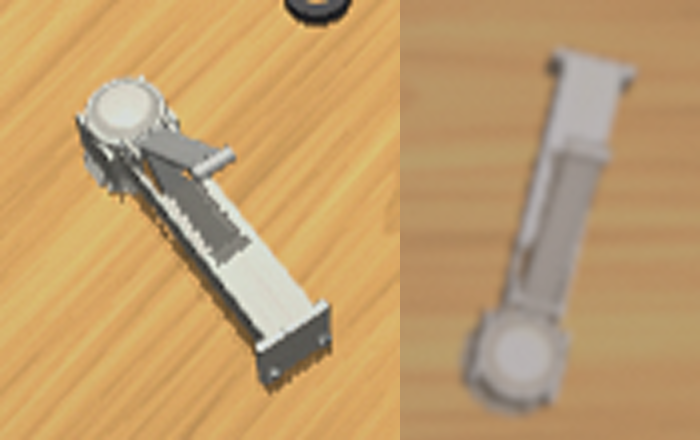

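View pics/c2.png

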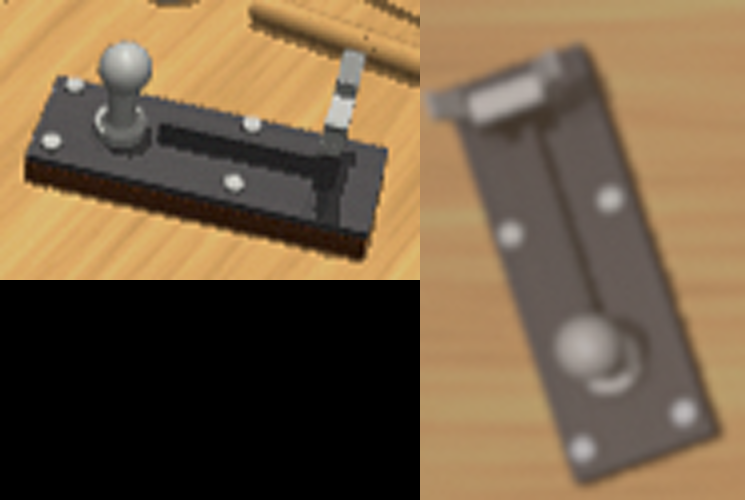

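The crop shows the silver coupler with its lever up, dome at about scene (266,251) and top (375,221). The stand's ball is at scene (366,156) and top (233,209), and its rest at about top (218,160). Next I triangulate these points.

```bash
cat > h.py <<'E'
import numpy as np
from workcell import get_calibration
C={n:get_calibration(n) for n in("scene","top")}
def ray(n,u,v):
    c=C[n];R=np.array(c["R"]);t=np.array(c["t"])
    d=R.T@np.array([(u-c["cx"])/c["fx"],(v-c["cy"])/c["fy"],1]);return -R.T@t,d/np.linalg.norm(d)
def plane(n,p,z):
    o,d=ray(n,*p);return o+d*(z-o[2])/d[2]
def tri(a,b):
    o1,d1=ray("scene",*a);o2,d2=ray("top",*b)
    s=np.linalg.lstsq(np.c_[d1,-d2],o2-o1,rcond=None)[0]
    p,q=o1+s[0]*d1,o2+s[1]*d2
    return (p+q)/2,np.linalg.norm(p-q)
def proj(n,X):
    c=C[n];p=np.array(c["R"])@X+c["t"];return c["fx"]*p[0]/p[2]+c["cx"],c["fy"]*p[1]/p[2]+c["cy"]
E
python3 - <<'E'
from h import *
np.set_printoptions(precision=4,suppress=True)
cs=lambda x,y,k,ox,oy:((x+.5)/k-.5+ox,(y+.5)/k-.5+oy)
# coupler
S=lambda x,y:cs(x,y,4,235,225); T=lambda x,y:cs(x-400,y,5,350,150)
P={}
P['dome']=(S(124,105),T(527,355))
P['flA']=(S(262,348),T(555,52));P['flB']=(S(327,303),T(632,74))
for k,(a,b) in P.items():
    X,e=tri(a,b);print(k,X,e)
print('planes dome.054',plane('scene',P['dome'][0],.054),plane('top',P['dome'][1],.054))
fm=[np.mean([P['flA'][i],P['flB'][i]],axis=0) for i in(0,1)]
f=[plane('scene',fm[0],.046),plane('top',fm[1],.046)];print('flange',f)
S=lambda x,y:cs(x,y,4,335,140); T=lambda x,y:cs(x-420,y,5,200,140)
P={'ball':(S(125,66),T(588,347)),'rest':(S(342,108),T(508,98))}
for k,(a,b) in P.items():
    X,e=tri(a,b);print(k,X,e)
B=tri(*P['ball'])[0];R=tri(*P['rest'])[0]
print('dist',np.linalg.norm((R-B)[:2]),'yaw',np.arctan2(*(R-B)[[1,0]]))
zb=B[2]
R2=plane('top',P['rest'][1],zb-.002);print(R2,np.linalg.norm((R2-B)[:2]),np.arctan2(*(R2-B)[[1,0]]))
E
```

```text
dome [ 0.4649 -0.172   0.059 ] 0.0003885196316979949
flA [ 0.6445 -0.2163  0.0201] 0.045397240163769066
flB [ 0.6466 -0.2223  0.0719] 0.04132884056591148
planes dome.054 [ 0.4623 -0.1697  0.054 ] [ 0.4653 -0.1728  0.054 ]
flange [array([ 0.6458, -0.2204,  0.046 ]), array([ 0.6453, -0.2184,  0.046 ])]
ball [0.4947 0.239  0.1   ] 0.002382723369092252
rest [0.6427 0.2901 0.1047] 0.00335074742178535
dist 0.15655408602378335 yaw 0.33220385377083234
[0.6432 0.2906 0.098 ] 0.15718247035872965 0.33437760549159246
```

The numbers agree with the description. The dome comes out at z = 59 mm (60 expected), dome to flange is 187 mm (190), and ball to rest is 157 mm (158). The ball centre at z ≈ 0.100 means a riser of about 25 mm. Now the distances for the first reach.

```bash
cat > rel.py <<'E'
import sys
from h import *
from workcell import sense
np.set_printoptions(precision=4,suppress=True)
from scipy.spatial.transform import Rotation as Ro
def rel(x,y,z,yaw):
    s=sense();R=Ro.from_euler('xyz',s["eef_rot"])
    dy=s["eef_rot"][2]
    print("t",round(s["time"],2),"tcp",s["tcp_pos"],"rpy",s["eef_rot"],"F",s["contact_force"],"w",round(s["grip_width"],4))
    print("dp",R.inv().apply(np.array([x,y,z])-s["tcp_pos"]),"twist",-(yaw-dy))
rel(*map(float,sys.argv[1:5]))
E
python3 rel.py .4615 -.171 .24 -1.828
```

```text
t 0.1 tcp [ 0.1671 -0.6019  0.2218] rpy [-1.5709  0.0013 -1.3   ] F [-0.602   0.1037 -0.3737] w 0.087
dp [-0.3365 -0.0178  0.399 ] twist 0.5279608295492311
```

```bash
python3 -m handwheel '[{"dp":[-0.025,-0.018,0.03],"twist":0},{"dp":[-0.05,-0.018,0.06],"twist":0},{"dp":[-0.08,-0.018,0.095],"twist":0},{"dp":[-0.11,-0.018,0.13],"twist":0},{"dp":[-0.14,-0.018,0.165],"twist":0}]' 1 60
python3 -m handwheel '[{"dp":[-0.03,0,0.035],"twist":0},{"dp":[-0.06,0,0.07],"twist":0},{"dp":[-0.09,0,0.105],"twist":0},{"dp":[-0.12,0,0.14],"twist":0},{"dp":[-0.15,0,0.175],"twist":0}]'
python3 -m handwheel '[{"dp":[-0.02,0,0.025],"twist":0.12},{"dp":[-0.03,0,0.04],"twist":0.24},{"dp":[-0.04,0,0.052],"twist":0.36},{"dp":[-0.0465,0,0.059],"twist":0.48},{"dp":[-0.0465,0,0.059],"twist":0.528}]'
python3 rel.py .4615 -.171 .15 -1.828
```

```text
time: 0.6
tcp_pos: [0.2894, -0.4214, 0.2403]
eef_rot: [-1.571, 0.0, -1.3]
contact_force: [1.0, 0.5, -0.6]
grip_width: 0.0868
time: 1.1
tcp_pos: [0.4178, -0.2301, 0.2405]
eef_rot: [-1.571, -0.0, -1.3]
contact_force: [1.5, -0.4, -0.4]
grip_width: 0.087
time: 1.6
tcp_pos: [0.4622, -0.1696, 0.2402]
eef_rot: [-1.571, 0.001, -1.83]
contact_force: [-0.8, 0.1, 0.6]
grip_width: 0.0871
t 1.6 tcp [ 0.4622 -0.1696  0.2402] rpy [-1.5713  0.0005 -1.8302] F [-0.7737  0.0825  0.5911] w 0.0871
dp [ 0.0015  0.0902 -0.0002] twist -0.002158561784052715
```

```bash
python3 -m handwheel '[{"dp":[0.0015,0.03,0],"twist":0},{"dp":[0.0015,0.06,0],"twist":0},{"dp":[0.0015,0.09,0],"twist":0},{"dp":[0.0015,0.12,0],"twist":0},{"dp":[0.0015,0.15,0],"twist":0}]'
python3 - <<'E'
from workcell import *
import cv2,numpy as np
s=get_image("scene");t=get_image("top")
a=cv2.resize(s[180:320,215:335],None,fx=3.3,fy=3.3,interpolation=cv2.INTER_CUBIC)
b=cv2.resize(t[150:270,330:420],None,fx=3.85,fy=3.85,interpolation=cv2.INTER_CUBIC)
cv2.imwrite("pics/c3.png",np.hstack([a[:460],b[:460]]))
E
```

```text
time: 2.1
tcp_pos: [0.4609, -0.1727, 0.0892]
eef_rot: [-1.571, -0.0, -1.828]
contact_force: [0.4, -1.1, -0.6]
grip_width: 0.0871
```

View pics/c3.png

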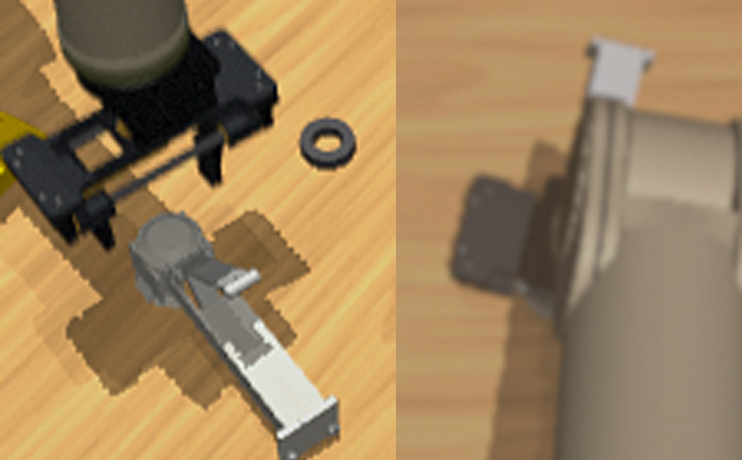

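The fingers sit either side of the housing (fingertips at crop pixels (100,240) and (212,180), dome at (172,245)), with the jaws square to the tail. I'll go down and close.

```bash
python3 -m handwheel '[{"dp":[-0.001,0.015,0],"twist":0},{"dp":[-0.001,0.03,0],"twist":0},{"dp":[-0.001,0.045,0],"twist":0},{"dp":[-0.001,0.06,0],"twist":0},{"dp":[-0.001,0.073,0],"twist":0}]'
python3 rel.py .4615 -.171 .015 -1.828
```

```text
time: 2.7
tcp_pos: [0.4622, -0.1721, 0.0182]
eef_rot: [-1.57, -0.0, -1.828]
contact_force: [-0.6, -0.9, -0.4]
grip_width: 0.0873
t 2.7 tcp [ 0.4622 -0.1721  0.0182] rpy [-1.5695 -0.0004 -1.8282] F [-0.5658 -0.8982 -0.4486] w 0.0873
dp [-0.0009  0.0032 -0.001 ] twist -0.00020040779433228018
```

```bash
python3 -m handwheel '[{"dp":[0,0.001,0],"twist":0},{"dp":[0,0.001,0],"twist":0},{"dp":[0,0.001,0],"twist":0},{"dp":[0,0.001,0],"twist":0},{"dp":[0,0.001,0],"twist":0}]' 0.45 60
python3 -m handwheel '[{"dp":[0,0,0],"twist":0},{"dp":[0,0,0],"twist":0},{"dp":[0,0,0],"twist":0},{"dp":[0,0,0],"twist":0},{"dp":[0,0,0],"twist":0}]' 0.45 60
python3 rel.py .4615 -.171 .015 -1.828
```

```text
time: 3.2
tcp_pos: [0.4619, -0.1717, 0.0171]
eef_rot: [-1.57, 0.0, -1.828]
contact_force: [-0.6, 4.0, 3.3]
grip_width: 0.0549
time: 3.7
tcp_pos: [0.4619, -0.1715, 0.017]
eef_rot: [-1.57, 0.0, -1.828]
contact_force: [-1.0, 2.7, 6.1]
grip_width: 0.0518
t 3.7 tcp [ 0.4619 -0.1715  0.017 ] rpy [-1.5702  0.0001 -1.8276] F [-0.9789  2.6941  6.1242] w 0.0518
dp [-0.0003  0.002  -0.0005] twist 0.000384128823377905
```

```bash
python3 -m handwheel '[{"dp":[0,0,0],"twist":0},{"dp":[0,-0.002,0],"twist":0},{"dp":[0,-0.006,0],"twist":0},{"dp":[0,-0.012,0],"twist":0},{"dp":[0,-0.02,0],"twist":0}]' 0 60
python3 -m handwheel '[{"dp":[0,-0.02,0],"twist":0},{"dp":[0,-0.05,0],"twist":0},{"dp":[0,-0.08,0],"twist":0},{"dp":[0,-0.11,0],"twist":0},{"dp":[0,-0.145,0],"twist":0}]'
python3 - <<'E'
from workcell import *
import cv2,numpy as np
s=get_image("scene");t=get_image("top");cv2.imwrite("pics/s4.png",s);cv2.imwrite("pics/t4.png",t)
cv2.imwrite("pics/c4.png",cv2.resize(s[110:330,190:390],None,fx=2.7,fy=2.7,interpolation=cv2.INTER_CUBIC))
E
python3 rel.py .4947 .239 .23 -1.238
```

```text
time: 4.2
tcp_pos: [0.461, -0.1718, 0.0366]
eef_rot: [-1.572, 0.0, -1.828]
contact_force: [-0.3, -0.4, -5.4]
grip_width: 0.0516
time: 4.7
tcp_pos: [0.4608, -0.1715, 0.1828]
eef_rot: [-1.572, -0.0, -1.828]
contact_force: [0.4, -0.2, -5.8]
grip_width: 0.0519
t 4.8 tcp [ 0.4639 -0.1724  0.1867] rpy [-1.5628 -0.0015 -1.828 ] F [ 1.1138 -0.0461 -6.5981] w 0.0517
dp [-0.4056 -0.0445 -0.0745] twist -0.5899653612894054
```

View pics/c4.png

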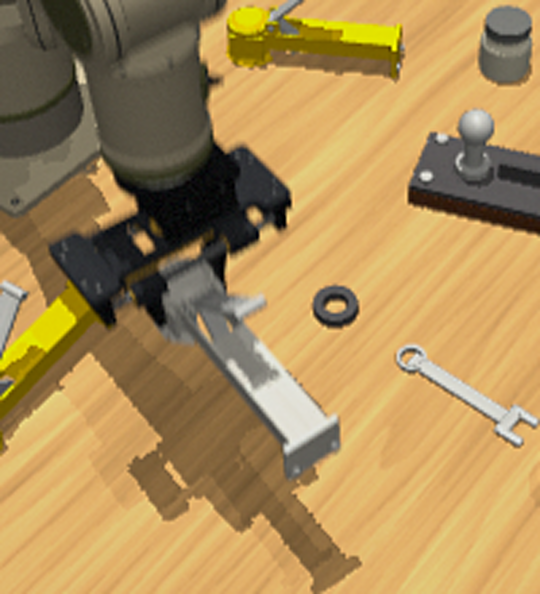

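```bash
python3 - <<'E'
import cv2,numpy as np
s=cv2.imread("pics/s4.png");t=cv2.imread("pics/t4.png")
a=cv2.resize(s[240:300,270:330],None,fx=6,fy=6,interpolation=cv2.INTER_CUBIC)
b=cv2.resize(t[115:175,360:420],None,fx=6,fy=6,interpolation=cv2.INTER_CUBIC)
cv2.imwrite("pics/c5.png",np.hstack([a,b]))
E
```

```text
(no output)
```

View pics/c5.png

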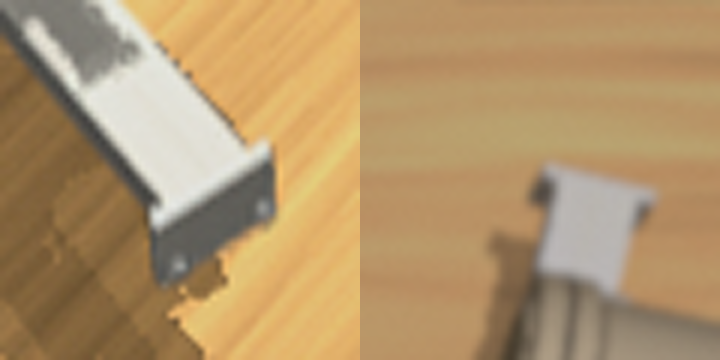

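```bash
python3 - <<'E'
from h import *
cs=lambda x,y,k,ox,oy:((x+.5)/k-.5+ox,(y+.5)/k-.5+oy)
p,e=tri(cs(212,188,6,270,240),cs(600-360,177,6,360,115));print(p,e)
d=p-np.array([.4639,-.1724,0]);print(np.hypot(*d[:2]),np.arctan2(d[1],d[0]))
E
```

```text
[ 0.64967698 -0.22356082  0.21292831] 0.005256260967571226
0.19269280415822668 -0.26872721924994325
```

Held level: the flange top is at 0.213 against 0.214 expected, and the grip is about 2 mm behind the socket axis. The load is about 5.8 N. I'll carry it to the stand at height.

```bash
python3 -m handwheel '[{"dp":[-0.01,-0.01,-0.002],"twist":0},{"dp":[-0.03,-0.02,-0.006],"twist":0},{"dp":[-0.06,-0.03,-0.012],"twist":0},{"dp":[-0.095,-0.04,-0.018],"twist":0},{"dp":[-0.13,-0.04,-0.025],"twist":0}]'
python3 -m handwheel '[{"dp":[-0.035,0,-0.006],"twist":0},{"dp":[-0.07,0,-0.012],"twist":0},{"dp":[-0.105,0,-0.018],"twist":0},{"dp":[-0.14,0,-0.025],"twist":0},{"dp":[-0.175,0,-0.031],"twist":0}]'
python3 -m handwheel '[{"dp":[-0.03,0,-0.005],"twist":-0.1},{"dp":[-0.055,0,-0.01],"twist":-0.22},{"dp":[-0.08,0,-0.014],"twist":-0.34},{"dp":[-0.095,0,-0.017],"twist":-0.46},{"dp":[-0.1,0,-0.018],"twist":-0.56}]'
python3 rel.py .4928 .2383 .22 -1.238
```

```text
time: 5.3
tcp_pos: [0.4701, -0.0376, 0.2219]
eef_rot: [-1.571, -0.0, -1.828]
contact_force: [0.9, -0.4, -5.4]
grip_width: 0.0518
time: 5.8
tcp_pos: [0.4836, 0.1395, 0.2207]
eef_rot: [-1.573, -0.001, -1.827]
contact_force: [0.3, -0.8, -4.6]
grip_width: 0.0517
time: 6.3
tcp_pos: [0.4911, 0.2414, 0.2205]
eef_rot: [-1.573, 0.001, -1.26]
contact_force: [-0.6, 0.6, -5.7]
grip_width: 0.0519
t 6.3 tcp [0.4911 0.2414 0.2205] rpy [-1.5732  0.0014 -1.2596] F [-0.6175  0.636  -5.7216] w 0.0519
dp [0.0035 0.0005 0.0007] twist -0.02162372293261039
```

```bash
python3 -m handwheel '[{"dp":[0.0035,0.005,0.0007],"twist":-0.028},{"dp":[0.0035,0.015,0.0007],"twist":-0.028},{"dp":[0.0035,0.03,0.0007],"twist":-0.028},{"dp":[0.0035,0.042,0.0007],"twist":-0.028},{"dp":[0.0035,0.045,0.0007],"twist":-0.028}]'
python3 -m handwheel '[{"dp":[0,0,0],"twist":0},{"dp":[0,0,0],"twist":0},{"dp":[0,0,0],"twist":0},{"dp":[0,0,0],"twist":0},{"dp":[0,0,0],"twist":0}]'
python3 rel.py .4928 .2383 .175 -1.238
python3 - <<'E'
from workcell import *
import cv2,numpy as np
s=get_image("scene");t=get_image("top");cv2.imwrite("pics/s6.png",s);cv2.imwrite("pics/t6.png",t)
a=cv2.resize(s[100:210,320:450],None,fx=4,fy=4,interpolation=cv2.INTER_CUBIC)
b=cv2.resize(t[130:240,200:260],None,fx=4,fy=4,interpolation=cv2.INTER_CUBIC)
cv2.imwrite("pics/c6.png",np.hstack([a,b]))
E
```

```text
time: 6.8
tcp_pos: [0.4935, 0.235, 0.1742]
eef_rot: [-1.574, -0.0, -1.241]
contact_force: [0.1, -0.4, -5.6]
grip_width: 0.0515
time: 7.3
tcp_pos: [0.4949, 0.2356, 0.1768]
eef_rot: [-1.57, -0.0, -1.24]
contact_force: [0.5, 1.3, -4.8]
grip_width: 0.0517
t 7.3 tcp [0.4949 0.2356 0.1768] rpy [-1.5703 -0.0002 -1.2401] F [ 0.4636  1.3117 -4.7518] w 0.0517
dp [-0.0032  0.0018 -0.0011] twist -0.002141636271458802
```

View pics/c6.png

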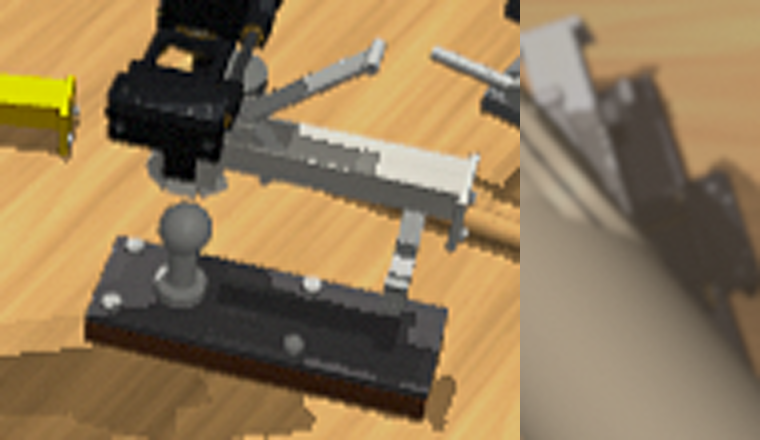

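```bash
python3 - <<'E'
from h import *
for off in(0,.002,.004):
    c=np.array([.4949+off*.945,.2356+off*.327,.1768-.017])
    a=np.linspace(0,6.28,200)
    P=np.array([proj("scene",c+.032*np.array([np.cos(x),np.sin(x),0])) for x in a])
    q=(P-[320,100]+.5)*4-.5
    print(off,q.min(0),q.max(0))
print((np.array(proj("scene",np.array([.4947,.239,.1])))-[320,100]+.5)*4-.5)
E
python3 - <<'E'
import cv2
s=cv2.imread("pics/s6.png")
cv2.imwrite("pics/c7.png",cv2.resize(s[125:175,345:390],None,fx=12,fy=12,interpolation=cv2.INTER_CUBIC))
E
```

```text
0 [144.32859458 137.20968237] [235.01845488 198.2683076 ]
0.002 [147.0447385  137.78333512] [237.77652392 198.88324652]
0.004 [149.7628361  138.35739443] [240.53658352 199.49863565]
[186.52630904 225.55344771]
```

View pics/c7.png

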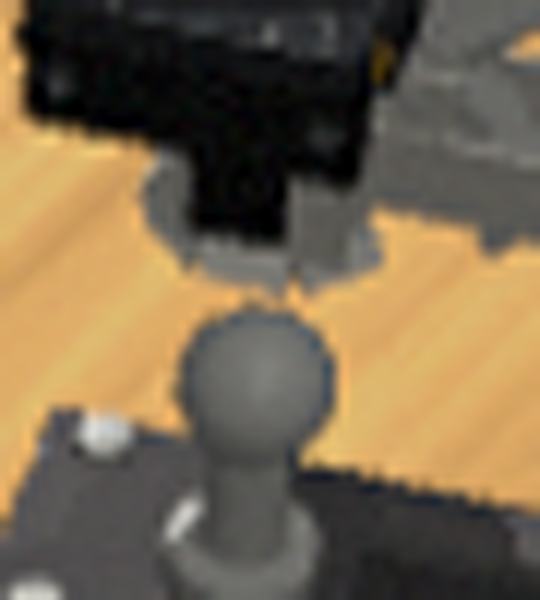

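```bash
python3 - <<'E'
from h import *
for p in ([.4947,.239,.16],[.4947,.239,.1],[.4949,.2356,.16],[.5047,.239,.1],[.4947,.249,.1]): print(p,proj("scene",np.array(p)))
# ball from new pixel & old top
print(tri((365.95,156.6),(233.2,208.9)))
print(plane("scene",(365.95,156.6),.1),plane("top",(233.2,208.9),.1))
E
```

```text
[0.4947, 0.239, 0.16] (np.float64(367.64927279645167), np.float64(140.70921492920004))
[0.4947, 0.239, 0.1] (np.float64(366.2565772605485), np.float64(156.01336192685565))
[0.4949, 0.2356, 0.16] (np.float64(367.03073676540777), np.float64(141.38277065110117))
[0.5047, 0.239, 0.1] (np.float64(369.08610706741047), np.float64(157.4542266456679))
[0.4947, 0.249, 0.1] (np.float64(368.17466903584443), np.float64(154.13462330176662))
(array([0.4951715 , 0.23927198, 0.09818052]), np.float64(0.0027270488258754736))
[0.49538112 0.23641167 0.1       ] [0.49589948 0.23988323 0.1       ]
```

```bash
python3 rel.py .494 .238 .13 -1.238
```

```text
t 7.4 tcp [0.4948 0.2357 0.1767] rpy [-1.5705 -0.0001 -1.2401] F [ 0.1083  0.6031 -5.2789] w 0.0519
dp [-0.0025  0.0467  0.    ] twist -0.002052275826060601
```

```bash
python3 -m handwheel '[{"dp":[-0.0025,0.008,0],"twist":-0.002},{"dp":[-0.0025,0.018,0],"twist":-0.002},{"dp":[-0.0025,0.028,0],"twist":-0.002},{"dp":[-0.0025,0.038,0],"twist":-0.002},{"dp":[-0.0025,0.046,0],"twist":-0.002}]'
python3 -m handwheel '[{"dp":[0,0.003,0],"twist":0},{"dp":[0,0.006,0],"twist":0},{"dp":[0,0.009,0],"twist":0},{"dp":[0,0.012,0],"twist":0},{"dp":[0,0.015,0],"twist":0}]'
python3 rel.py .494 .238 .1 -1.238
```

```text
time: 7.9
tcp_pos: [0.4935, 0.2377, 0.1291]
eef_rot: [-1.572, -0.0, -1.238]
contact_force: [-0.4, 0.5, -6.1]
grip_width: 0.0518
time: 8.4
tcp_pos: [0.494, 0.238, 0.1155]
eef_rot: [-1.57, -0.0, -1.238]
contact_force: [-0.5, 0.7, -4.9]
grip_width: 0.0514
t 8.4 tcp [0.494  0.238  0.1155] rpy [-1.5704 -0.0001 -1.238 ] F [-0.5441  0.7164 -4.8719] w 0.0514
dp [ 0.      0.0155 -0.    ] twist -2.8333919740664015e-05
```

Clean entry, with no side force. Now down gently towards the seat pad.

```bash
python3 -m handwheel '[{"dp":[0,0.002,0],"twist":0},{"dp":[0,0.004,0],"twist":0},{"dp":[0,0.006,0],"twist":0},{"dp":[0,0.008,0],"twist":0},{"dp":[0,0.01,0],"twist":0}]'
python3 -m handwheel '[{"dp":[0,0.001,0],"twist":0},{"dp":[0,0.002,0],"twist":0},{"dp":[0,0.003,0],"twist":0},{"dp":[0,0.004,0],"twist":0},{"dp":[0,0.004,0],"twist":0}]'
```

```text
time: 8.9
tcp_pos: [0.4939, 0.238, 0.1054]
eef_rot: [-1.571, -0.0, -1.238]
contact_force: [0.6, -1.0, -5.0]
grip_width: 0.0517
time: 9.4
tcp_pos: [0.4938, 0.238, 0.1014]
eef_rot: [-1.571, -0.0, -1.238]
contact_force: [-0.4, 0.9, -6.1]
grip_width: 0.0517
```

```bash
python3 -m handwheel '[{"dp":[0,0.0007,0],"twist":0},{"dp":[0,0.0014,0],"twist":0},{"dp":[0,0.002,0],"twist":0},{"dp":[0,0.0025,0],"twist":0},{"dp":[0,0.003,0],"twist":0}]'
```

```text
time: 9.9
tcp_pos: [0.4938, 0.238, 0.0985]
eef_rot: [-1.571, -0.0, -1.238]
contact_force: [-1.1, 0.5, -4.2]
grip_width: 0.0516
```

```bash
python3 -m handwheel '[{"dp":[0,0.0005,0],"twist":0},{"dp":[0,0.001,0],"twist":0},{"dp":[0,0.0015,0],"twist":0},{"dp":[0,0.002,0],"twist":0},{"dp":[0,0.002,0],"twist":0}]'
```

```text
time: 10.4
tcp_pos: [0.4939, 0.238, 0.0966]
eef_rot: [-1.571, -0.0, -1.238]
contact_force: [-1.4, 0.2, -3.3]
grip_width: 0.0515
```

```bash
python3 -m handwheel '[{"dp":[0,0.0004,0],"twist":0},{"dp":[0,0.0008,0],"twist":0},{"dp":[0,0.0012,0],"twist":0},{"dp":[0,0.0015,0],"twist":0},{"dp":[0,0.0015,0],"twist":0}]'
```

```text
time: 10.9
tcp_pos: [0.494, 0.2381, 0.0963]
eef_rot: [-1.57, -0.001, -1.238]
contact_force: [-7.0, -3.9, 12.3]
grip_width: 0.0519
```

Contact at the pad, with about 18 N on the ball. A side force of about 8 N along −x means the coupler is slightly too far +x, so I'll relieve that first.

```bash
python3 -m handwheel '[{"dp":[0,0,-0.0003],"twist":0},{"dp":[0,0,-0.0006],"twist":0},{"dp":[0,0,-0.0008],"twist":0},{"dp":[0,0,-0.0008],"twist":0},{"dp":[0,0,-0.0008],"twist":0}]'; python3 -c "
from workcell import sense;print(sense()['wrist_torque'])"
```

```text
time: 11.4
tcp_pos: [0.494, 0.238, 0.0963]
eef_rot: [-1.569, -0.0, -1.238]
contact_force: [-3.5, -1.3, 9.1]
grip_width: 0.0516
[-0.46734834  0.9680863  -0.02108727]
```

```bash
python3 -m handwheel '[{"dp":[0,0.0001,-0.0002],"twist":0},{"dp":[0,0.0002,-0.0003],"twist":0},{"dp":[0,0.0003,-0.0003],"twist":0},{"dp":[0,0.0004,-0.0003],"twist":0},{"dp":[0,0.0005,-0.0003],"twist":0}]'
```

```text
time: 11.9
tcp_pos: [0.4939, 0.2381, 0.0962]
eef_rot: [-1.568, -0.0, -1.238]
contact_force: [-4.7, -2.5, 12.2]
grip_width: 0.052
```

```bash
python3 -m handwheel '[{"dp":[0,0.0001,0],"twist":0},{"dp":[0,0.0002,0],"twist":0},{"dp":[0,0.0003,0],"twist":0},{"dp":[0,0.0004,0],"twist":0},{"dp":[0,0.0005,0],"twist":0}]'
```

```text
time: 12.4
tcp_pos: [0.4939, 0.2381, 0.096]
eef_rot: [-1.568, -0.001, -1.238]
contact_force: [-5.2, -4.0, 15.7]
grip_width: 0.0513
```

```bash
python3 -m handwheel '[{"dp":[0,0,-0.0003],"twist":0},{"dp":[0,0,-0.0006],"twist":0},{"dp":[0,0,-0.0008],"twist":0},{"dp":[0,0,-0.001],"twist":0},{"dp":[0,0,-0.001],"twist":0}]'
```

```text
time: 12.9
tcp_pos: [0.4939, 0.2381, 0.0961]
eef_rot: [-1.566, -0.0, -1.238]
contact_force: [-0.2, -0.8, 11.2]
grip_width: 0.0514
```

```bash
python3 -m handwheel '[{"dp":[0,0.0002,0],"twist":0},{"dp":[0,0.0004,0],"twist":0},{"dp":[0,0.0006,0],"twist":0},{"dp":[0,0.0008,0],"twist":0},{"dp":[0,0.0009,0],"twist":0}]'
```

```text
time: 13.4
tcp_pos: [0.494, 0.2381, 0.0956]
eef_rot: [-1.566, -0.0, -1.238]
contact_force: [-1.7, -0.9, 14.4]
grip_width: 0.0518
```

```bash
python3 -m handwheel '[{"dp":[0,0.0001,-0.0001],"twist":0},{"dp":[0,0.0002,-0.0001],"twist":0},{"dp":[0,0.0003,-0.0002],"twist":0},{"dp":[0,0.0004,-0.0002],"twist":0},{"dp":[0,0.0005,-0.0002],"twist":0}]'
```

```text
time: 13.9
tcp_pos: [0.494, 0.2381, 0.0951]
eef_rot: [-1.566, -0.0, -1.238]
contact_force: [-2.0, -2.7, 14.8]
grip_width: 0.0516
```

Now it slides one for one at about 14.5 N (about 20 N on the ball). I'll keep it slow.

```bash
python3 -m handwheel '[{"dp":[0,0.0003,-0.0001],"twist":0},{"dp":[0,0.0006,-0.0001],"twist":0},{"dp":[0,0.0009,-0.0002],"twist":0},{"dp":[0,0.0012,-0.0002],"twist":0},{"dp":[0,0.0015,-0.0002],"twist":0}]'
```

```text
time: 14.4
tcp_pos: [0.4939, 0.2381, 0.0937]
eef_rot: [-1.565, -0.0, -1.239]
contact_force: [-1.4, -1.0, 15.3]
grip_width: 0.0516
```

```bash
python3 -m handwheel '[{"dp":[0,0.0003,0],"twist":0},{"dp":[0,0.0006,0],"twist":0},{"dp":[0,0.0009,0],"twist":0},{"dp":[0,0.0012,0],"twist":0},{"dp":[0,0.0015,0],"twist":0}]'
```

```text
time: 14.9
tcp_pos: [0.494, 0.2381, 0.0922]
eef_rot: [-1.565, -0.0, -1.239]
contact_force: [-1.7, -2.5, 15.0]
grip_width: 0.0516
```

```bash
python3 -m handwheel '[{"dp":[0,0.0003,0],"twist":0},{"dp":[0,0.0006,0],"twist":0},{"dp":[0,0.0009,0],"twist":0},{"dp":[0,0.0012,0],"twist":0},{"dp":[0,0.0014,0],"twist":0}]'
```

```text
time: 15.4
tcp_pos: [0.494, 0.2381, 0.0908]
eef_rot: [-1.565, -0.0, -1.238]
contact_force: [-0.3, -1.9, 15.3]
grip_width: 0.0517
```

```bash
python3 -m handwheel '[{"dp":[0,0.0002,0],"twist":0},{"dp":[0,0.0004,0],"twist":0},{"dp":[0,0.0006,0],"twist":0},{"dp":[0,0.0008,0],"twist":0},{"dp":[0,0.0009,0],"twist":0}]'
```

```text
time: 15.9
tcp_pos: [0.494, 0.2381, 0.0899]
eef_rot: [-1.565, -0.0, -1.239]
contact_force: [-0.2, -1.5, 15.2]
grip_width: 0.0516
```

```bash
python3 -m handwheel '[{"dp":[0,0.0002,0],"twist":0},{"dp":[0,0.0004,0],"twist":0},{"dp":[0,0.0005,0],"twist":0},{"dp":[0,0.0006,0],"twist":0},{"dp":[0,0.0006,0],"twist":0}]'
```

```text
time: 16.4
tcp_pos: [0.494, 0.2381, 0.0895]
eef_rot: [-1.565, -0.0, -1.239]
contact_force: [-1.2, -1.9, 17.9]
grip_width: 0.0517
```

```bash
python3 -m handwheel '[{"dp":[0,0.0001,0],"twist":0},{"dp":[0,0.0002,0],"twist":0},{"dp":[0,0.0003,0],"twist":0},{"dp":[0,0.0004,0],"twist":0},{"dp":[0,0.0005,0],"twist":0}]'
```

```text
time: 16.9
tcp_pos: [0.494, 0.2381, 0.0894]
eef_rot: [-1.565, -0.001, -1.238]
contact_force: [-4.3, -3.6, 23.3]
grip_width: 0.052
```

Hard stop, 7 mm below the pad contact. I'll hold the firm push.

```bash
python3 -m handwheel '[{"dp":[0,-0.0001,0],"twist":0},{"dp":[0,-0.0001,0],"twist":0},{"dp":[0,-0.0001,0],"twist":0},{"dp":[0,-0.0001,0],"twist":0},{"dp":[0,-0.0001,0],"twist":0}]'
python3 -m handwheel '[{"dp":[0,0,0],"twist":0},{"dp":[0,0,0],"twist":0},{"dp":[0,0,0],"twist":0},{"dp":[0,0,0],"twist":0},{"dp":[0,0,0],"twist":0}]'
for i in 1 2 3; do python3 -c "
from workcell import *
print(sense()['contact_force']);get_image('top')"; done
```

```text
time: 17.4
tcp_pos: [0.494, 0.2381, 0.0894]
eef_rot: [-1.565, -0.001, -1.239]
contact_force: [-2.4, -2.9, 20.4]
grip_width: 0.0515
time: 17.9
tcp_pos: [0.494, 0.2381, 0.0894]
eef_rot: [-1.565, -0.001, -1.239]
contact_force: [-3.0, -3.9, 21.3]
grip_width: 0.0517
[-3.01233392 -3.87573658 21.33543375]
[-3.03219419 -2.47157031 20.94006416]
[-3.88703605 -4.10168249 20.51280552]
```

```bash
python3 -m handwheel '[{"dp":[0,0.0001,0],"twist":0},{"dp":[0,0.0001,0],"twist":0},{"dp":[0,0.0001,0],"twist":0},{"dp":[0,0.0001,0],"twist":0},{"dp":[0,0.0001,0],"twist":0}]'
python3 -m handwheel '[{"dp":[0,0,0],"twist":0},{"dp":[0,0,0],"twist":0},{"dp":[0,0,0],"twist":0},{"dp":[0,0,0],"twist":0},{"dp":[0,0,0],"twist":0}]'
python3 -m handwheel '[{"dp":[0,-0.0001,0],"twist":0},{"dp":[0,-0.0002,0],"twist":0},{"dp":[0,-0.0003,0],"twist":0},{"dp":[0,-0.0004,0],"twist":0},{"dp":[0,-0.0004,0],"twist":0}]'
python3 -m handwheel '[{"dp":[0,0,0],"twist":0},{"dp":[0,0,0],"twist":0},{"dp":[0,0,0],"twist":0},{"dp":[0,0,0],"twist":0},{"dp":[0,0,0],"twist":0}]'
```

```text
time: 18.55
tcp_pos: [0.494, 0.2381, 0.0894]
eef_rot: [-1.565, -0.001, -1.239]
contact_force: [-3.7, -3.6, 21.1]
grip_width: 0.0516
time: 19.05
tcp_pos: [0.494, 0.2381, 0.0894]
eef_rot: [-1.565, -0.001, -1.239]
contact_force: [-2.5, -3.2, 22.5]
grip_width: 0.0518
time: 19.55
tcp_pos: [0.494, 0.2381, 0.0894]
eef_rot: [-1.565, -0.0, -1.239]
contact_force: [-1.5, -2.1, 17.7]
grip_width: 0.0517
time: 20.05
tcp_pos: [0.494, 0.2381, 0.0894]
eef_rot: [-1.565, -0.0, -1.239]
contact_force: [-2.4, -1.6, 18.0]
grip_width: 0.0518
```

```bash
python3 -m handwheel '[{"dp":[0,-0.0004,0],"twist":0},{"dp":[0,-0.0008,0],"twist":0},{"dp":[0,-0.0012,0],"twist":0},{"dp":[0,-0.0014,0],"twist":0},{"dp":[0,-0.0014,0],"twist":0}]'
python3 -m handwheel '[{"dp":[0,0,0],"twist":0},{"dp":[0,0,0],"twist":0},{"dp":[0,0,0],"twist":0},{"dp":[0,0,0],"twist":0},{"dp":[0,0,0],"twist":0}]' 1
python3 -m handwheel '[{"dp":[0,0,0],"twist":0},{"dp":[0,0,0],"twist":0},{"dp":[0,0,0],"twist":0},{"dp":[0,0,0],"twist":0},{"dp":[0,0,0],"twist":0}]'
```

```text
time: 20.55
tcp_pos: [0.4937, 0.238, 0.0895]
eef_rot: [-1.566, 0.0, -1.238]
contact_force: [6.2, 2.2, 6.3]
grip_width: 0.0514
time: 21.05
tcp_pos: [0.4913, 0.237, 0.0878]
eef_rot: [-1.571, -0.0, -1.238]
contact_force: [-0.8, 0.1, 0.2]
grip_width: 0.0826
time: 21.55
tcp_pos: [0.4915, 0.2372, 0.088]
eef_rot: [-1.571, -0.0, -1.238]
contact_force: [-0.9, -0.3, 0.6]
grip_width: 0.0871
```

```bash
python3 -m handwheel '[{"dp":[0,-0.01,0],"twist":0},{"dp":[0,-0.03,0],"twist":0},{"dp":[0,-0.06,0],"twist":0},{"dp":[0,-0.1,0],"twist":0},{"dp":[0,-0.14,0],"twist":0}]'
python3 -m handwheel '[{"dp":[0,-0.04,-0.02],"twist":0},{"dp":[0,-0.06,-0.05],"twist":0},{"dp":[0,-0.06,-0.05],"twist":0},{"dp":[0,-0.06,-0.05],"twist":0},{"dp":[0,-0.06,-0.05],"twist":0}]' 0 20
python3 - <<'E'
from workcell import *
import cv2,numpy as np
s=get_image("scene");t=get_image("top");cv2.imwrite("pics/s8.png",s);cv2.imwrite("pics/t8.png",t)
a=cv2.resize(s[100:210,330:450],None,fx=4,fy=4,interpolation=cv2.INTER_CUBIC)
b=cv2.resize(t[130:240,190:260],None,fx=4,fy=4,interpolation=cv2.INTER_CUBIC)
cv2.imwrite("pics/c8.png",np.hstack([a,b]))
E
python3 rel.py .5 .24 .2 -1.238
```

```text
time: 22.05
tcp_pos: [0.4911, 0.2373, 0.2301]
eef_rot: [-1.571, 0.0, -1.237]
contact_force: [0.7, -0.1, 0.5]
grip_width: 0.0871
time: 22.55
tcp_pos: [0.4445, 0.2205, 0.2875]
eef_rot: [-1.572, -0.0, -1.239]
contact_force: [0.5, 0.1, -0.3]
grip_width: 0.055
t 22.65 tcp [0.4444 0.2207 0.2871] rpy [-1.5725  0.0009 -1.2381] F [-0.3394 -0.1468  0.199 ] w 0.0467
dp [0.    0.087 0.059] twist -0.00010059297428988145
```

View pics/c8.png

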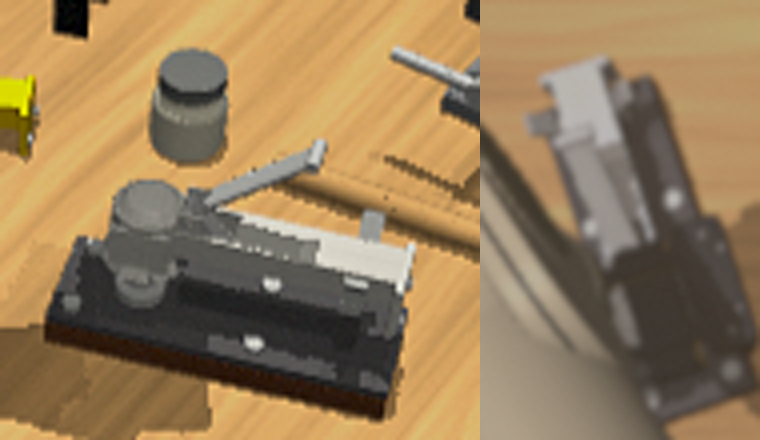

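The coupler sits level with its tail between the fork cheeks, lever still up (lever tip at crop (318,155), tail over the rest near (370,240)). Next I work out the lever arc as TCP points.

```bash
cat > arc.py <<'E'
import sys
from h import *
from workcell import sense
from scipy.spatial.transform import Rotation as Ro
np.set_printoptions(precision=4,suppress=True)
u=np.array([.945,.327]);A=np.array([.4949,.2385]);zu=.0724
def tcp(th,s=.090):
    al=.032+s*np.cos(th)-.006*np.sin(th)-.0095*1
    z=zu+.054+s*np.sin(th)+.006*np.cos(th)
    return np.r_[A+al*u,z]
s=sense();R=Ro.from_euler('xyz',s["eef_rot"])
print("tcp",s["tcp_pos"],"F",s["contact_force"])
q=tcp(np.pi/4);q[2]+=.03;print("above",q,R.inv().apply(q-s["tcp_pos"]))
p0=tcp(np.pi/4)
for th in np.linspace(np.pi/4,0,17):
    d=tcp(th)-s["tcp_pos"];print(round(np.pi/4-th,3),tcp(th),"dp",R.inv().apply(d))
E
python3 arc.py
```

```text
tcp [0.4444 0.2207 0.2871] F [-0.3394 -0.1468  0.199 ]
above [0.5723 0.2653 0.2243] [-0.0003  0.0626  0.1356]
0.0 [0.5723 0.2653 0.1943] dp [-0.0003  0.0926  0.1356]
0.049 [0.5754 0.2663 0.1913] dp [-0.0003  0.0956  0.1389]
0.098 [0.5783 0.2674 0.1881] dp [-0.0003  0.0988  0.142 ]
0.147 [0.5811 0.2683 0.1848] dp [-0.0003  0.1021  0.145 ]
0.196 [0.5837 0.2692 0.1814] dp [-0.0003  0.1055  0.1477]
0.245 [0.5862 0.2701 0.1778] dp [-0.0003  0.1091  0.1504]
0.295 [0.5885 0.2709 0.1741] dp [-0.0003  0.1128  0.1528]
0.344 [0.5906 0.2716 0.1703] dp [-0.0003  0.1166  0.1551]
0.393 [0.5926 0.2723 0.1664] dp [-0.0003  0.1205  0.1571]
0.442 [0.5943 0.2729 0.1624] dp [-0.0003  0.1245  0.159 ]
0.491 [0.5959 0.2735 0.1583] dp [-0.0003  0.1286  0.1607]
0.54 [0.5973 0.2739 0.1541] dp [-0.0002  0.1328  0.1621]
0.589 [0.5985 0.2743 0.1498] dp [-0.0002  0.137   0.1634]
0.638 [0.5995 0.2747 0.1455] dp [-0.0002  0.1413  0.1645]
0.687 [0.6002 0.275  0.1412] dp [-0.0002  0.1457  0.1653]
0.736 [0.6008 0.2752 0.1368] dp [-0.0002  0.1501  0.1659]
0.785 [0.6012 0.2753 0.1324] dp [-0.0002  0.1545  0.1663]
```

Move above the lever, fingers shut, first horizontally and then down.

```bash
python3 -m handwheel '[{"dp":[0,0,0.03],"twist":0},{"dp":[0,0,0.065],"twist":0},{"dp":[0,0,0.1],"twist":0},{"dp":[0,0,0.13],"twist":0},{"dp":[0,0,0.1355],"twist":0}]' 0 20
python3 -m handwheel '[{"dp":[0,0.015,0],"twist":0},{"dp":[0,0.035,0],"twist":0},{"dp":[0,0.055,0],"twist":0},{"dp":[0,0.07,0],"twist":0},{"dp":[0,0.077,0],"twist":0}]'
python3 arc.py | head -3
python3 - <<'E'
from workcell import *
import cv2,numpy as np
s=get_image("scene")
cv2.imwrite("pics/c9.png",cv2.resize(s[90:210,330:450],None,fx=4,fy=4,interpolation=cv2.INTER_CUBIC))
E
```

```text
time: 23.15
tcp_pos: [0.5744, 0.2655, 0.2849]
eef_rot: [-1.575, 0.002, -1.239]
contact_force: [-0.7, 0.6, -0.1]
grip_width: 0.0073
time: 23.65
tcp_pos: [0.5712, 0.2644, 0.2091]
eef_rot: [-1.573, -0.001, -1.238]
contact_force: [0.1, -0.8, 0.2]
grip_width: 0.0002
tcp [0.5712 0.2644 0.2091] F [ 0.0621 -0.7934  0.2241]
above [0.5723 0.2653 0.2243] [-0.0005 -0.0152  0.0013]
0.0 [0.5723 0.2653 0.1943] dp [-0.0005  0.0148  0.0014]
```

View pics/c9.png

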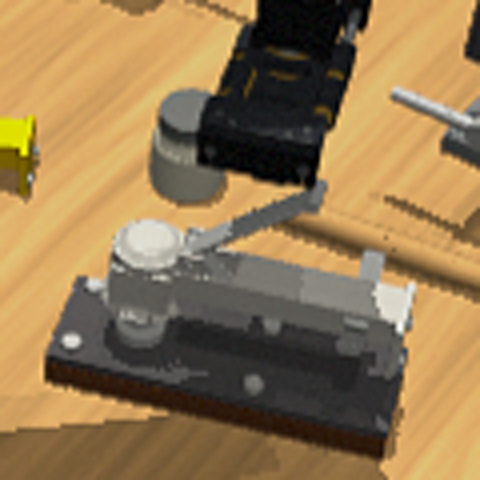

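The gripper body's end hides the fingers (crop around (265,150)). The lever tip at (318,190) is untouched, as planned. Now the slow approach to contact.

```bash
python3 -m handwheel '[{"dp":[0,0.003,0.001],"twist":0},{"dp":[0,0.006,0.001],"twist":0},{"dp":[0,0.009,0.001],"twist":0},{"dp":[0,0.011,0.001],"twist":0},{"dp":[0,0.012,0.001],"twist":0}]'
```

```text
time: 24.2
tcp_pos: [0.5733, 0.2655, 0.199]
eef_rot: [-1.571, -0.0, -1.238]
contact_force: [-0.6, -0.2, 0.4]
grip_width: 0.0005
```

```bash
python3 -m handwheel '[{"dp":[0,0.0006,0],"twist":0},{"dp":[0,0.0012,0],"twist":0},{"dp":[0,0.0018,0],"twist":0},{"dp":[0,0.0024,0],"twist":0},{"dp":[0,0.003,0],"twist":0}]'
```

```text
time: 24.7
tcp_pos: [0.5733, 0.2654, 0.196]
eef_rot: [-1.571, -0.0, -1.238]
contact_force: [-1.3, -0.2, 0.6]
grip_width: 0.0005
```

```bash
python3 -m handwheel '[{"dp":[0,0.001,0],"twist":0},{"dp":[0,0.002,0.0003],"twist":0},{"dp":[0,0.003,0.001],"twist":0},{"dp":[0,0.004,0.0018],"twist":0},{"dp":[0,0.005,0.0027],"twist":0}]'
```

```text
time: 25.2
tcp_pos: [0.5759, 0.2663, 0.1909]
eef_rot: [-1.571, -0.0, -1.238]
contact_force: [0.5, -0.6, -0.2]
grip_width: 0.0005
```

```bash
python3 -m handwheel '[{"dp":[0,0.0008,0],"twist":0},{"dp":[0,0.0016,0],"twist":0},{"dp":[0,0.0024,0],"twist":0},{"dp":[0,0.0032,0],"twist":0},{"dp":[0,0.004,0],"twist":0}]'
```

```text
time: 25.7
tcp_pos: [0.5765, 0.2666, 0.1884]
eef_rot: [-1.568, -0.0, -1.238]
contact_force: [-0.2, -1.4, 10.5]
grip_width: 0.0002
```

Contact with the lever at s ≈ 82 mm and about 44°. It meets at the TCP itself, not at the pad edge, so I'll recompute the arc with zero offset.

```bash
sed -i 's/-.0095\*1//; s/s=.090/s=.083/; s/,17)/,12)/' arc.py; python3 arc.py; python3 - <<'E'
import numpy as np
s,h=.083,.006
th=np.linspace(np.pi/4,0,12)
a=s*np.cos(th)-h*np.sin(th);z=s*np.sin(th)+h*np.cos(th)
for i in range(11):print(i,(th[0]-th[i]).round(3),"down",(z[i]-z[i+1]).round(4),"out",(a[i+1]-a[i]).round(4))
E
```

```text
tcp [0.5765 0.2666 0.1884] F [-0.1807 -1.4276 10.4596]
above [0.5766 0.2668 0.2193] [-0.0001 -0.0309  0.0002]
0.0 [0.5766 0.2668 0.1893] dp [-0.0001 -0.0009  0.0001]
0.071 [0.5807 0.2682 0.1853] dp [-0.0001  0.0032  0.0044]
0.143 [0.5845 0.2695 0.1809] dp [-0.0001  0.0075  0.0085]
0.214 [0.5881 0.2707 0.1763] dp [-0.0001  0.0121  0.0122]
0.286 [0.5913 0.2718 0.1714] dp [-0.0001  0.017   0.0156]
0.357 [0.5941 0.2728 0.1663] dp [-0.0001  0.0221  0.0186]
0.428 [0.5966 0.2737 0.161 ] dp [-0.0001  0.0275  0.0212]
0.5 [0.5988 0.2745 0.1555] dp [-0.0001  0.033   0.0235]
0.571 [0.6006 0.2751 0.1499] dp [-0.0001  0.0386  0.0254]
0.643 [0.602  0.2755 0.1442] dp [-0.0001  0.0443  0.0268]
0.714 [0.603  0.2759 0.1383] dp [-0.0001  0.0502  0.0279]
0.785 [0.6036 0.2761 0.1324] dp [-0.0001  0.0561  0.0285]
0 0.0 down 0.004 out 0.0044
1 0.071 down 0.0043 out 0.0041
2 0.143 down 0.0046 out 0.0037
3 0.214 down 0.0049 out 0.0034
4 0.286 down 0.0051 out 0.003
5 0.357 down 0.0053 out 0.0027
6 0.428 down 0.0055 out 0.0023
7 0.5 down 0.0056 out 0.0019
8 0.571 down 0.0058 out 0.0015
9 0.643 down 0.0058 out 0.0011
10 0.714 down 0.0059 out 0.0006
```

```bash
python3 -m handwheel '[{"dp":[0,0.0008,0.0008],"twist":0},{"dp":[0,0.0016,0.0017],"twist":0},{"dp":[0,0.0024,0.0026],"twist":0},{"dp":[0,0.0032,0.0034],"twist":0},{"dp":[0,0.004,0.0042],"twist":0}]'
```

```text
time: 26.2
tcp_pos: [0.5803, 0.268, 0.1843]
eef_rot: [-1.569, -0.0, -1.238]
contact_force: [-1.6, -1.1, 9.1]
grip_width: -0.0001
```

```bash
python3 -m handwheel '[{"dp":[0,0.0009,0.0008],"twist":0},{"dp":[0,0.0018,0.0016],"twist":0},{"dp":[0,0.0027,0.0024],"twist":0},{"dp":[0,0.0036,0.0032],"twist":0},{"dp":[0,0.0044,0.004],"twist":0}]'
```

```text
time: 26.7
tcp_pos: [0.5839, 0.2692, 0.1798]
eef_rot: [-1.569, -0.0, -1.238]
contact_force: [-2.3, -1.0, 7.6]
grip_width: 0.0006
```

The lever turns smoothly at 8–9 N. I'll continue along the arc.

```bash
python3 -m handwheel '[{"dp":[0,0.0009,0.0007],"twist":0},{"dp":[0,0.0018,0.0015],"twist":0},{"dp":[0,0.0027,0.0022],"twist":0},{"dp":[0,0.0036,0.003],"twist":0},{"dp":[0,0.0046,0.0037],"twist":0}]'
python3 -m handwheel '[{"dp":[0,0.001,0.0007],"twist":0},{"dp":[0,0.002,0.0014],"twist":0},{"dp":[0,0.003,0.002],"twist":0},{"dp":[0,0.004,0.0027],"twist":0},{"dp":[0,0.005,0.0034],"twist":0}]'
```

```text
time: 27.2
tcp_pos: [0.5872, 0.2703, 0.175]
eef_rot: [-1.57, -0.0, -1.238]
contact_force: [-1.9, -1.8, 6.9]
grip_width: 0.0001
time: 27.7
tcp_pos: [0.5902, 0.2714, 0.1699]
eef_rot: [-1.57, -0.0, -1.238]
contact_force: [-2.8, -1.7, 7.1]
grip_width: 0.0008
```

```bash
python3 -m handwheel '[{"dp":[0,0.001,0.0006],"twist":0},{"dp":[0,0.002,0.0012],"twist":0},{"dp":[0,0.003,0.0018],"twist":0},{"dp":[0,0.004,0.0024],"twist":0},{"dp":[0,0.0051,0.003],"twist":0}]'
python3 -m handwheel '[{"dp":[0,0.001,0.0005],"twist":0},{"dp":[0,0.002,0.001],"twist":0},{"dp":[0,0.003,0.0016],"twist":0},{"dp":[0,0.004,0.0022],"twist":0},{"dp":[0,0.0053,0.0027],"twist":0}]'
```

```text
time: 28.2
tcp_pos: [0.5929, 0.2723, 0.1646]
eef_rot: [-1.571, -0.0, -1.238]
contact_force: [-3.8, -2.3, 7.5]
grip_width: 0.0005
time: 28.7
tcp_pos: [0.5952, 0.273, 0.1591]
eef_rot: [-1.572, -0.0, -1.238]
contact_force: [-3.9, -2.2, 6.7]
grip_width: 0.0004
```

```bash
python3 -m handwheel '[{"dp":[0,0.001,0.0004],"twist":0},{"dp":[0,0.0021,0.0008],"twist":0},{"dp":[0,0.0032,0.0012],"twist":0},{"dp":[0,0.0043,0.0017],"twist":0},{"dp":[0,0.0055,0.0022],"twist":0}]'
python3 -m handwheel '[{"dp":[0,0.0011,0.0004],"twist":0},{"dp":[0,0.0022,0.0008],"twist":0},{"dp":[0,0.0033,0.0012],"twist":0},{"dp":[0,0.0044,0.0016],"twist":0},{"dp":[0,0.0056,0.0019],"twist":0}]'
```

```text
time: 29.2
tcp_pos: [0.5972, 0.2738, 0.1536]
eef_rot: [-1.572, -0.001, -1.238]
contact_force: [-5.1, -2.9, 7.4]
grip_width: 0.0005
time: 29.7
tcp_pos: [0.5988, 0.2743, 0.1478]
eef_rot: [-1.572, -0.001, -1.238]
contact_force: [-6.0, -2.4, 6.9]
grip_width: 0.0005
```

```bash
python3 -m handwheel '[{"dp":[0,0.0011,0.0003],"twist":0},{"dp":[0,0.0022,0.0006],"twist":0},{"dp":[0,0.0033,0.0009],"twist":0},{"dp":[0,0.0044,0.0012],"twist":0},{"dp":[0,0.0056,0.0015],"twist":0}]'
```

```text
time: 30.2
tcp_pos: [0.6002, 0.2748, 0.1423]
eef_rot: [-1.572, -0.001, -1.238]
contact_force: [-4.9, -3.1, 7.1]
grip_width: 0.0003
```

```bash
python3 -m handwheel '[{"dp":[0,0.001,0],"twist":0},{"dp":[0,0.002,0],"twist":0},{"dp":[0,0.003,0],"twist":0},{"dp":[0,0.004,0.0002],"twist":0},{"dp":[0,0.005,0.0004],"twist":0}]'
```

```text
time: 30.7
tcp_pos: [0.6008, 0.275, 0.1374]
eef_rot: [-1.572, -0.001, -1.238]
contact_force: [-5.1, -2.4, 7.5]
grip_width: -0.0
```

```bash
python3 -m handwheel '[{"dp":[0,0.0007,0],"twist":0},{"dp":[0,0.0014,0],"twist":0},{"dp":[0,0.0021,0],"twist":0},{"dp":[0,0.0028,0],"twist":0},{"dp":[0,0.0035,0],"twist":0}]'
```

```text
time: 31.2
tcp_pos: [0.601, 0.2751, 0.1341]
eef_rot: [-1.571, -0.0, -1.238]
contact_force: [-3.8, -3.1, 7.7]
grip_width: 0.0004
```

```bash
python3 -m handwheel '[{"dp":[0,0.0004,0],"twist":0},{"dp":[0,0.0008,0],"twist":0},{"dp":[0,0.0012,0],"twist":0},{"dp":[0,0.0016,0],"twist":0},{"dp":[0,0.002,0],"twist":0}]'
```

```text
time: 31.7
tcp_pos: [0.6011, 0.2751, 0.1327]
eef_rot: [-1.571, -0.001, -1.238]
contact_force: [-5.7, -4.3, 14.0]
grip_width: 0.0003
```

```bash
python3 -m handwheel '[{"dp":[0,0.0001,0],"twist":0},{"dp":[0,0.0002,0],"twist":0},{"dp":[0,0.0003,0],"twist":0},{"dp":[0,0.0004,0],"twist":0},{"dp":[0,0.0005,0],"twist":0}]'
```

```text
time: 32.2
tcp_pos: [0.6012, 0.2751, 0.1327]
eef_rot: [-1.57, -0.001, -1.238]
contact_force: [-6.8, -4.4, 15.7]
grip_width: 0.0006
```

At the stop: TCP z is 0.1327 against 0.1324 predicted for a level lever. I'll hold about 15 N.

```bash
python3 -m handwheel '[{"dp":[0,0,0],"twist":0},{"dp":[0,0,0],"twist":0},{"dp":[0,0,0],"twist":0},{"dp":[0,0,0],"twist":0},{"dp":[0,0,0],"twist":0}]'
python3 -m handwheel '[{"dp":[0,0,0],"twist":0},{"dp":[0,0,0],"twist":0},{"dp":[0,0,0],"twist":0},{"dp":[0,0,0],"twist":0},{"dp":[0,0,0],"twist":0}]'
```

```text
time: 32.7
tcp_pos: [0.6012, 0.2751, 0.1327]
eef_rot: [-1.57, -0.001, -1.238]
contact_force: [-6.7, -4.0, 15.0]
grip_width: 0.0005
time: 33.2
tcp_pos: [0.6012, 0.2751, 0.1327]
eef_rot: [-1.57, -0.001, -1.238]
contact_force: [-7.2, -4.7, 14.3]
grip_width: 0.0006
```

```bash
python3 -m handwheel '[{"dp":[0,-0.0015,0],"twist":0},{"dp":[0,-0.006,0],"twist":0},{"dp":[0,-0.02,0],"twist":0},{"dp":[0,-0.05,0],"twist":0},{"dp":[0,-0.09,0],"twist":0}]'
python3 -m handwheel '[{"dp":[0,-0.04,0],"twist":0},{"dp":[0.04,-0.06,-0.02],"twist":0},{"dp":[0.08,-0.06,-0.04],"twist":0},{"dp":[0.12,-0.06,-0.06],"twist":0},{"dp":[0.16,-0.06,-0.08],"twist":0}]'
python3 -m handwheel '[{"dp":[0.04,0,0],"twist":0},{"dp":[0.08,0,0],"twist":0},{"dp":[0.12,0,0],"twist":0},{"dp":[0.15,0,0],"twist":0},{"dp":[0.15,0,0],"twist":0}]'
python3 - <<'E'
from workcell import *
import cv2,numpy as np
s=get_image("scene");t=get_image("top");cv2.imwrite("pics/s11.png",s);cv2.imwrite("pics/t11.png",t)
a=cv2.resize(s[120:210,330:450],None,fx=4,fy=4,interpolation=cv2.INTER_CUBIC)
b=cv2.resize(t[140:240,190:265],None,fx=4,fy=4,interpolation=cv2.INTER_CUBIC)
a=cv2.copyMakeBorder(a,0,40,0,0,cv2.BORDER_CONSTANT)
cv2.imwrite("pics/c11.png",np.hstack([a,b]))
print(sense()["contact_force"],sense()["tcp_pos"])
E
```

```text
time: 33.7
tcp_pos: [0.6007, 0.2746, 0.2212]
eef_rot: [-1.573, -0.0, -1.238]
contact_force: [0.1, 0.8, -0.5]
grip_width: 0.0005
time: 34.2
tcp_pos: [0.5776, 0.0964, 0.282]
eef_rot: [-1.57, -0.0, -1.238]
contact_force: [1.0, -0.8, 0.1]
grip_width: 0.0006
time: 34.7
tcp_pos: [0.6279, -0.0498, 0.281]
eef_rot: [-1.571, -0.001, -1.245]
contact_force: [0.4, -0.2, -1.1]
grip_width: 0.0007
[-1.06007381  0.62336028 -0.18903925] [ 0.62706985 -0.04415899  0.28144614]
```

View pics/c11.png

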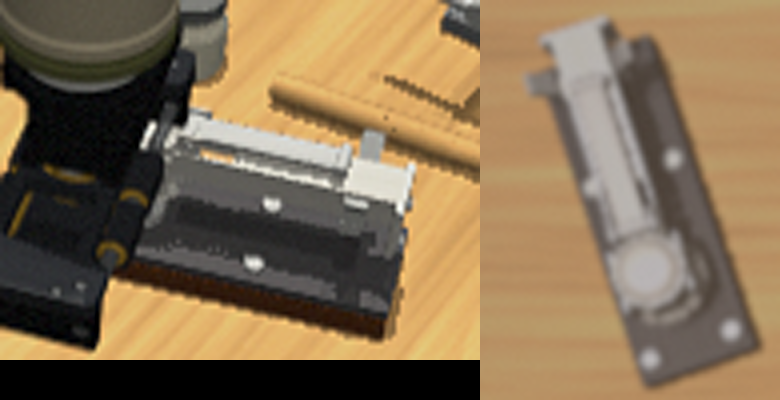

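View pics/s11.png

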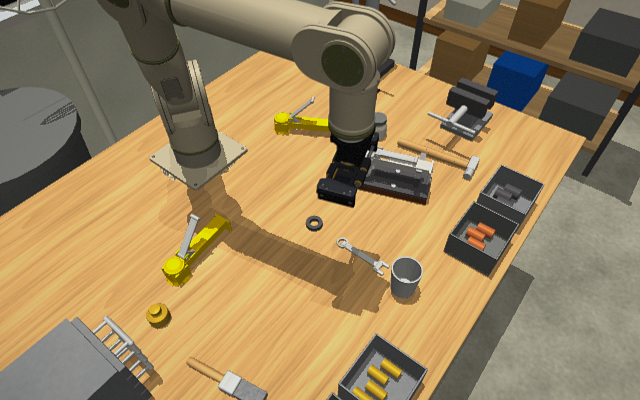

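The pictures show the lever lying level over the tail and the tail between the cheeks (top crop (600,90)). The dome is over the ball, the other objects are where they were, and the gripper is clear and touching nothing. I'm handing in.

```bash
python3 -c "
from workcell import *
print(sign_off())"
```

```text
the job is handed in; nothing more can be done
None
```

The silver coupler is locked on the ball with its tail in the fork, and I handed the job in at about 34.8 s of the 72 s allowed. `sign_off` gave no verdict.

- **Seating:** With the lever still up, the coupler slid about 7 mm past the pad to the hard stop. I held it there at about 21–22 N at the tool for over 1 s. I then held about 18 N for another half second (about 23 N on the ball with the coupler's weight), because the wording didn't say which of the two the 20–25 N meant.
- **Lever:** I let go and pressed the lever down slowly along its arc at 7–10 N. I held it on its stop with about 14–16 N vertical for about 1.5 s.
- **Last checks:** The TCP height at the stop was 0.1327 m against 0.1324 m predicted for a shut lever. The final pictures show the lever level and the tail between the cheeks. Everything else visible in the scene view is where it was; the arm hid part of the jar and one yellow look-alike. The arm ended clear, with contact force near zero.

Three things disagreed or were not ideal:
- A side force of up to about 8 N built up at first contact with the pad. I relieved most of it before sliding the coupler home.
- The lever was met about 10 mm lower than I first worked out, so I recomputed the arc before pressing.
- Friction added about 8 N sideways during the final lever hold.

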